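# Power down and stow the pop-up socket tower

### The job

Power down the worktop socket tower and put it away: on the aluminium switch console press the raised half of the outer narrow rocker fully down to switch it off, then likewise the wide rocker, and then push the pop-up tower down until its cap rests on the collar. The narrow middle rocker keeps the fridge running, so leave it on. Only press, pull nothing up, and leave the bowl, jar and soap dispenser where they are.

Things in the scene. Friction and masses are not known exactly. Their poses are not given: they have to be found in the camera images.
- console: fixed aluminium switch console, 110 (x) by 224 (y) by 28 mm high, origin at the centre of its underside. Three white rockers in a row along its y: outer narrow at y = -75 mm, middle narrow at -8 mm, wide at +70 mm, with gaps of 36 mm or more between. All start on, the half towards the console's +x raised. The rockers' ends stand 6 to 18 mm above its top face.
- rocker_outer_press (a point): outer narrow rocker: white plate 28 mm wide (console y), 70 mm long (console x), 8 mm thick, pivoting at its middle, 40 mm above the worktop. This point, the place to press, lies on its top face, on the mid-line, 26 mm from the pivot towards the console's +x; z is normal to that face. On: the point is raised, about 44 mm above the worktop; fully off: about 36 mm.
- rocker_outer (a joint): outer narrow rocker, rad: 0 = on (the +x half raised 0.16 rad), 0.32 = fully off (the +x half tilted 0.16 rad down, against its stop). Stays where it is left (friction); pressing takes about 2 to 4 N, plus whatever is spent on the stop.
- rocker_wide_press (a point): wide rocker: white plate 56 mm wide (console y), 70 mm long (console x), 8 mm thick, pivoting at its middle, 40 mm above the worktop. This point, the place to press, lies on its top face, on the mid-line, 26 mm from the pivot towards the console's +x; z is normal to that face. On: the point is raised, about 44 mm above the worktop; fully off: about 36 mm.
- rocker_wide (a joint): wide rocker, rad: 0 = on (the +x half raised 0.16 rad), 0.32 = fully off (the +x half tilted 0.16 rad down, against its stop). Stays where it is left (friction); pressing takes about 2 to 4 N, plus whatever is spent on the stop.
- rocker_middle_press (a point): middle narrow rocker, to be left on: white plate 28 mm wide (console y), 70 mm long (console x), 8 mm thick, pivoting at its middle, 40 mm above the worktop. This point, the place to press, lies on its top face, on the mid-line, 26 mm from the pivot towards the console's +x; z is normal to that face. On: the point is raised, about 44 mm above the worktop; fully off: about 36 mm.
- rocker_middle (a joint): middle narrow rocker (must stay on), rad: 0 = on (the +x half raised 0.16 rad), 0.32 = fully off (the +x half tilted 0.16 rad down, against its stop). Stays where it is left (friction); pressing takes about 2 to 4 N, plus whatever is spent on the stop.
- tower_cap (a point): centre of the flat top of the pop-up socket tower: an upright grey column 78 mm in diameter with an aluminium cap 94 mm in diameter and 8 mm thick, in a fixed aluminium collar 112 mm in diameter and 6 mm high. z up. Fully up the cap's top is 84 mm above the worktop, fully down 14 mm.
- tower (a joint): how far the tower is pushed down, m: 0 = fully up, 0.07 = fully down, cap resting on the collar, against its stop. Starts 0 to 0.02. Stays where it is left (friction); pushing down takes about 4 to 6 N at up to 0.05 m/s.
- bowl: loose white ceramic bowl, 120 mm across, 55 mm high; origin: centre of the underside. Bystander.
- jar: loose closed glass jam jar, 68 mm across, 85 mm high; origin: centre of the underside. Bystander.
- dispenser: loose brushed aluminium soap dispenser, 68 mm across, 142 mm high, short spout to its -x; origin: centre of the underside. Bystander.
There are look-alikes about, which are no part of the job. What is shaped like the console but orange, turquoise or yellow is not meant.

How it is judged:
By the outcome, as a careful person would: the job done as asked, in the order asked, and still so for the second after the job is handed in, with the robot touching nothing.
It also fails if it takes over 48 s, if anything falls off the work surface, if the arm or the gripper's body presses on something with over 40 N, if the wrist force passes 120 N, or if a joint passes its speed limit or range.

### The arm

A 6-joint arm with a two-finger parallel gripper is mounted at the origin on the work surface. World frame = base frame: x ahead of the robot, y to its left, z up, the work surface at z = 0. Lengths are in mm, angles in degrees, forces in N, time in s.
With the tool pointing down it reaches from about 350 to 850 mm from the base axis. Payload 8.1 kg.
Tool frame: the origin (TCP) lies on the mounting face of the last link; the fingertips stand 173 mm ahead of it and the grasp point (between the pads) lies 155 mm ahead of it; z points along the fingers, y is the direction in which the jaws open and shut (so a half turn about z gives the same grasp; the last joint's range is limited). The gripper opens to 85 mm and grips with 20 to 120 N. Pads are 22 mm wide; open, the fingers measure 114 mm over their backs; the gripper's body (76 mm by 85 mm) begins 54 mm behind the grasp point. The pads swing forward as they close: fully open they stand 13 mm farther back than shut.
Start: joints at [-74.622, 7.471, 85.268, -0, 87.261, -4.893], TCP at [207.899, -562.836, 404.692] pointing down, gripper open.
Joint ranges: [-169.43, 169.43], [-51.17, 129.36], [1.28, 143.12], [-76.62, 256.62], [0, 156.53], [-152.29, 152.29]. Speed limits (degrees/s): [136.94, 136.94, 159.86, 180, 180, 180].

### API

Orientations are given as [roll, pitch, yaw] about the fixed x, y, z axes, in that order (R = Rz(yaw) Ry(pitch) Rx(roll)).
In Python, from bench import * gives the robot as it stands.
- The arm moves only by the tool arm_command, never from a script. Its argument "plan" is a list of rows, each an object of numbers: "jaw": the closure, from 0 (fully open) to 1 (shut); "dx", "dy", "dz": the shift along the tool's x, y, z in mm; "wx", "wy", "wz": the turn, a rotation vector about the tool's x, y, z in rad. A call has 1 to 12 rows; each row is the pose to reach, as a shift and turn from the pose commanded when the call began, along the tool's axes at that moment; what a row does not reach only later rows make up. A row lasts 1/10 s, in which the tool goes at most 50 mm and 8.59 degrees, less where a joint would pass 70% of its speed; a pose out of reach is approached as far as the arm can. A call with a gripper value outside its range is refused whole. The fingers move at their own pace and stop on an object; "squeeze" is the grip in N (left out, the last holds). Time passes only in rows, so rows that repeat a pose let the fingers close. It gives the time, the measured TCP pose, the force and the opening at its end, in the units of the state.
- sense(): the state, without advancing time (a new reading comes with each control period).
- snapshot(name): name is "side" or "top" or "wrist"; returns a dict with "pixels" (384x512x3 uint8, red, green, blue), "fx", "fy", "cx", "cy" (pixels), "extrinsics" (4x4, takes a point from camera to world coordinates). Camera axes: x right, y up, looking along -z (the intrinsics and any distortion apply to the point x, -y, -z); pixel columns grow to the right and rows downward; lengths in mm; the calibration is good to about 2 mm. A picture is of the moment at which its call begins. There is no depth.
- hand_in(): hands the job in, once; it reports no verdict.
Trained networks look in the newest picture that a camera, given by its name, has taken for a name from the list of things; names that differ only in an ending like _2 or _b are one class to them, and where a whole thing is asked for, a point or a joint stands for the part that bears it (a point fixed in the world has none). Each returns a list of dicts, best first, with "score" (0 to 1); they miss things now and then, are a little off and sometimes report something else, mostly with a low value. They report only what shows in the picture. A call takes as long as a camera call. They do not tell look-alikes from the thing itself.
- recognise(camera, target): "box" ([left, top, width, height] in pixels, round what is visible of it).
- pinpoint(camera, target): "pixel" ([column, row] in pixels: a listed point, or the origin of a listed thing).
The state is a dict: "time": time; "joint_pos": joint angles; "qd": joint speeds; "joint_efforts": joint torques, N m; "tool_pos": TCP position; "tcp_rot": TCP orientation; "ft_force": force on the tool from outside, world axes, zero at the start; "wrist_torque": the same for the moment, N m; "finger_gap": finger opening in mm.
Only numpy, scipy, OpenCV 4.12 (cv2) and the standard library are available. Lean on these libraries where they do the work, as an engineer would, in place of code of your own. Each camera call takes 0.05 s, during which the arm holds its last target.

## Working session

There is one attempt and no reset: what is moved stays moved. The work goes in short steps, Python scripts to look and compute and a tool call to move; the robot and the scene stay as the last step left them, time stands still between calls to the robot, and variables do not carry over. Pictures are saved under pics/ and viewed, and the job is handed in when it is done.

Besides the shell and the picture viewer there is one more tool, called after "Emit:" as name([rows], argument=value, ...), one row to a line, values as JSON. arm_command: Moves the arm, as the interface text tells. Its arguments: {"type":"object","properties":{"plan":{"type":"array"},"squeeze":{"type":"number"}},"required":["plan"]}

```bash
mkdir -p pics; cat > h.py <<'E'
from bench import *
import numpy as np, cv2
def snap(n,f):
    s=snapshot(n); cv2.imwrite('pics/'+f,cv2.cvtColor(np.array(s['pixels'],dtype=np.uint8),cv2.COLOR_RGB2BGR)); return s
def ray(s,p,z):
    E=np.array(s['extrinsics']); d=np.array([(p[0]-s['cx'])/s['fx'],-(p[1]-s['cy'])/s['fy'],-1.]); d=E[:3,:3]@d; o=E[:3,3]
    return o+d*(z-o[2])/d[2]
def proj(s,P):
    E=np.linalg.inv(np.array(s['extrinsics'])); c=E[:3,:3]@np.array(P)+E[:3,3]
    return [s['cx']-s['fx']*c[0]/c[2], s['cy']+s['fy']*c[1]/c[2]]
E
python3 - <<'E'
from h import *
st=sense(); print({k:np.round(v,3).tolist() for k,v in st.items()})
for c in('top','side'):
    s=snap(c,c+'0.png'); print(c,{k:v for k,v in s.items() if k!='pixels'})
    for t,z in(('console',0),('rocker_outer_press',44),('rocker_wide_press',44),('rocker_middle_press',44),('tower_cap',80),('bowl',0),('jar',0),('dispenser',0)):
        for r in pinpoint(c,t)[:4]: print(c,t,round(r['score'],2),np.round(r['pixel'],1),ray(s,r['pixel'],z).round(1))
E
```

```text
{'time': 0.0, 'joint_pos': [-74.624, 7.516, 85.331, -0.001, 87.262, -4.892], 'qd': [0.012, -0.06, -0.112, 0.004, 0.02, -0.054], 'joint_efforts': [0.0, -56.94, -50.055, 0.0, 0.015, 0.0], 'tool_pos': [207.809, -562.612, 403.627], 'tcp_rot': [-179.893, -0.008, 20.268], 'ft_force': [-0.044, -0.291, -0.777], 'wrist_torque': [0.005, 0.018, 0.034], 'finger_gap': 85.532}
top {'fx': 459.3593532924631, 'fy': 459.3593532924631, 'cx': 257.9028755104045, 'cy': 192.84889195708726, 'extrinsics': array([[-1.91066304e-02,  9.88559665e-01, -1.49615257e-01,
         3.06513642e+02],
       [-9.99816312e-01, -1.86655029e-02,  4.35221272e-03,
        -5.69284591e+00],
       [ 1.50977793e-03,  1.49670931e-01,  9.88734713e-01,
         1.32852469e+03],
       [ 0.00000000e+00,  0.00000000e+00,  0.00000000e+00,
         1.00000000e+00]])}
top console 0.97 [142.2 292.1] [229.6 321.4   0. ]
top console 0.91 [364.2 289.9] [ 223.6 -307.6    0. ]
top console 0.89 [114.3 126.5] [716.2 413.8   0. ]
top console 0.77 [400.9 198.3] [ 483.6 -428.9    0. ]
top rocker_outer_press 0.83 [434.4 199.9] [ 471.4 -509.2   44.
[... 2060 characters left out ...]
r_wide_press 0.81 [109.2 310.8] [749.8 457.9  44. ]
side rocker_wide_press 0.59 [285.4 346.9] [280.7 392.8  44. ]
side rocker_wide_press 0.53 [276.6 140.1] [ 535.2 -363.1   44. ]
side rocker_middle_press 0.62 [301.6 317.2] [261.8 304.8  44. ]
side rocker_middle_press 0.59 [290.4 124.8] [ 510.2 -474.6   44. ]
side rocker_middle_press 0.58 [132.6 296. ] [713.8 400.1  44. ]
side rocker_middle_press 0.55 [238.8 230.7] [518.2  96.8  44. ]
side tower_cap 0.68 [280.3 161.3] [ 477.3 -213.6   80. ]
side bowl 0.6 [212.  163.1] [ 744.  -200.3    0. ]
side jar 0.56 [152.5 244.6] [771.  209.5   0. ]
side dispenser 0.67 [187.8 198. ] [752.6  -6.8   0. ]
side dispenser 0.6 [227.6 251.4] [535.5 153.8   0. ]
```

View pics/top0.png

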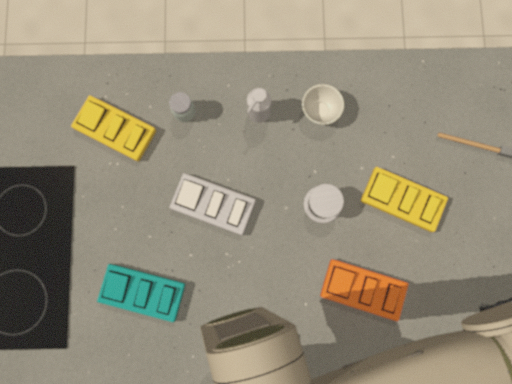

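View pics/side0.png

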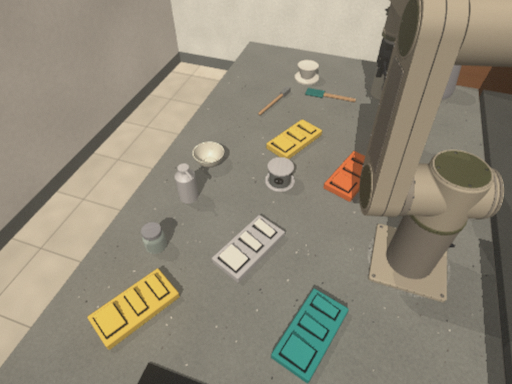

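```bash
python3 -c "
import cv2
i=cv2.imread('pics/top0.png')[150:235,160:280]
cv2.imwrite('pics/crop0.png',cv2.resize(i,None,fx=6,fy=6,interpolation=cv2.INTER_CUBIC))"
```

```text
(no output)
```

View pics/crop0.png

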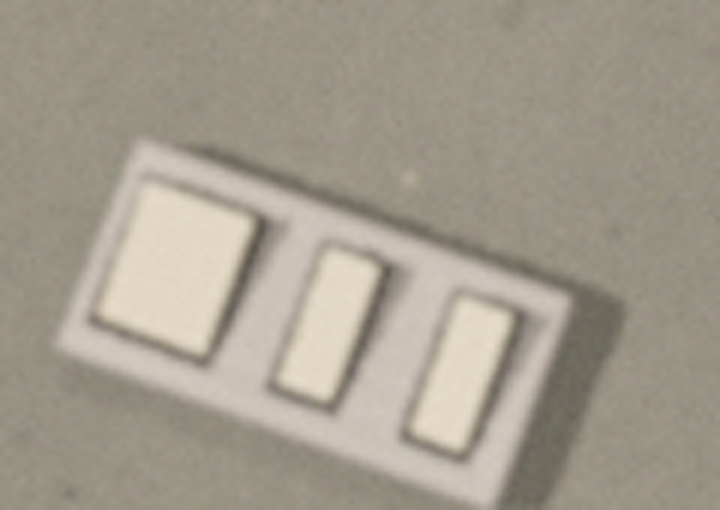

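The aluminium/white console is at top pixel (213,205). The look-alikes are yellow at (114,127) and (404,199), turquoise at (142,292) and orange at (364,290). The crop confirms a grey console with white rockers: wide at left (190,195), middle at (215,205), outer narrow at right (237,212). The console's +x is up and right in the image. The tower is at (325,202). Next I fit the pose.

```bash
python3 - <<'E'
from h import *
from scipy.optimize import least_squares
s=snap('top','top1.png')
c=np.array([[145,140],[572,297],[492,505],[60,345]]); px=(c+.5)/6-.5+[160,150]
W=np.array([ray(s,p,28) for p in px]); print(W.round(1))
M=np.array([[55,112,28],[55,-112,28],[-55,-112,28],[-55,112,28]])
def T(v,P):
    a=v[2];return np.c_[v[0]+np.cos(a)*P[:,0]-np.sin(a)*P[:,1], v[1]+np.sin(a)*P[:,0]+np.cos(a)*P[:,1],P[:,2]]
r=least_squares(lambda v:(T(v,M)-W).ravel(),[500,110,-.35]); v=r.x
print(v[:2],np.degrees(v[2]),r.fun.round(1))
P=T(v,np.array([[26,-75,44],[26,70,44],[26,-8,44.]])); print(P.round(1))
print([np.round(proj(s,p),1) for p in P])
i=cv2.imread('pics/side0.png'); ss=snap('side','side1.png')
for Q in list(P)+list(T(v,M)): 
    p=proj(ss,Q); cv2.circle(i,tuple(int(round(x*16)) for x in p),16,(0,0,255),-1,shift=4)
t=ray(ss,[280.3,161.3],80);
cv2.imwrite('pics/sidecrop.png',cv2.resize(i[140:290,200:310],None,fx=4,fy=4,interpolation=cv2.INTER_CUBIC))
for n in('top','side'):
  for q in recognise(n,'tower_cap')[:2]+recognise(n,'tower')[:2]: print(n,q)
i=cv2.imread('pics/top0.png');cv2.imwrite('pics/twtop.png',cv2.resize(i[170:240,290:360],None,fx=8,fy=8,interpolation=cv2.INTER_CUBIC))
E
```

```text
[[565.4 201.1  28. ]
 [485.5  -2.5  28. ]
 [387.3  36.9  28. ]
 [467.  241.   28. ]]
[476.31446451 119.11318796] -21.501689131159644 [ 3.1  2.   0.   1.  -2.7  0.  -3.2 -1.8  0.  -0.9  2.5  0. ]
[[473.   39.8  44. ]
 [526.2 174.7  44. ]
 [497.6 102.1  44. ]]
[array([239.9, 203. ]), array([192.1, 185.3]), array([217.8, 194.8])]
top {'box': [309.5, 182.8, 37.7, 34.0], 'score': 0.6}
top {'box': [310.3, 186.2, 32.6, 32.2], 'score': 0.61}
side {'box': [266.0, 156.9, 28.1, 34.1], 'score': 0.79}
side {'box': [267.7, 158.1, 28.1, 30.7], 'score': 0.87}
```

View pics/sidecrop.png

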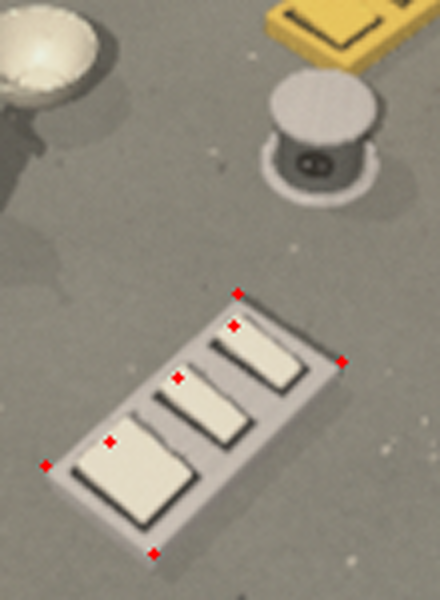

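View pics/twtop.png

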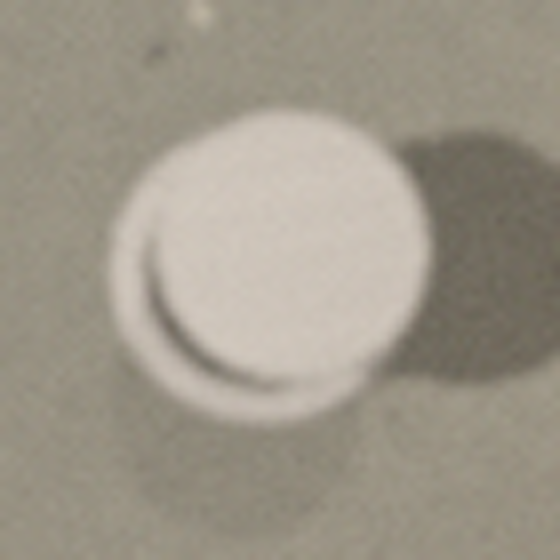

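Emit:
arm_command([
  {"dx":38,"dy":-40,"dz":5,"wz":0.06,"jaw":1},
  {"dx":460,"dy":-476,"dz":75,"wz":0.729,"jaw":1},
  {"dx":460,"dy":-476,"dz":75,"wz":0.729,"jaw":1},
  {"dx":460,"dy":-476,"dz":75,"wz":0.729,"jaw":1},
  {"dx":460,"dy":-476,"dz":75,"wz":0.729,"jaw":1},
  {"dx":460,"dy":-476,"dz":75,"wz":0.729,"jaw":1},
  {"dx":460,"dy":-476,"dz":75,"wz":0.729,"jaw":1},
  {"dx":460,"dy":-476,"dz":75,"wz":0.729,"jaw":1},
  {"dx":460,"dy":-476,"dz":75,"wz":0.729,"jaw":1},
  {"dx":460,"dy":-476,"dz":75,"wz":0.729,"jaw":1},
  {"dx":460,"dy":-476,"dz":75,"wz":0.729,"jaw":1},
  {"dx":460,"dy":-476,"dz":75,"wz":0.729,"jaw":1},
])

```text
invalid input
```

Emit:
arm_command([
  {"dx":38,"dy":-40,"dz":5,"wx":0,"wy":0,"wz":0.06,"jaw":1},
  {"dx":460,"dy":-476,"dz":75,"wx":0,"wy":0,"wz":0.729,"jaw":1},
  {"dx":460,"dy":-476,"dz":75,"wx":0,"wy":0,"wz":0.729,"jaw":1},
  {"dx":460,"dy":-476,"dz":75,"wx":0,"wy":0,"wz":0.729,"jaw":1},
  {"dx":460,"dy":-476,"dz":75,"wx":0,"wy":0,"wz":0.729,"jaw":1},
  {"dx":460,"dy":-476,"dz":75,"wx":0,"wy":0,"wz":0.729,"jaw":1},
  {"dx":460,"dy":-476,"dz":75,"wx":0,"wy":0,"wz":0.729,"jaw":1},
  {"dx":460,"dy":-476,"dz":75,"wx":0,"wy":0,"wz":0.729,"jaw":1},
  {"dx":460,"dy":-476,"dz":75,"wx":0,"wy":0,"wz":0.729,"jaw":1},
  {"dx":460,"dy":-476,"dz":75,"wx":0,"wy":0,"wz":0.729,"jaw":1},
  {"dx":460,"dy":-476,"dz":75,"wx":0,"wy":0,"wz":0.729,"jaw":1},
  {"dx":460,"dy":-476,"dz":75,"wx":0,"wy":0,"wz":0.729,"jaw":1},
])

```text
time: 2.4
tool_pos: [445.7, -21.2, 338.3]
tcp_rot: [-180.0, -0.1, -21.5]
ft_force: [-0.1, -0.2, 0.3]
finger_gap: -0.0
```

```bash
python3 - <<'E'
from h import *
s=snap('wrist','w0.png'); print(np.array(s['extrinsics']).round(3),s['fx'],s['cx'],s['cy'],sense()['tool_pos'])
for t,z in(('rocker_outer_press',44),('rocker_wide_press',44),('rocker_middle_press',44),('tower_cap',80)):
        for r in pinpoint('wrist',t)[:2]: print(t,round(r['score'],2),np.round(r['pixel'],1),ray(s,r['pixel'],z).round(1))
E
```

```text
[[-3.66000e-01  8.90000e-01  2.73000e-01  5.15991e+02]
 [-9.31000e-01 -3.49000e-01 -1.08000e-01 -4.82350e+01]
 [-0.00000e+00 -2.94000e-01  9.56000e-01  3.07313e+02]
 [ 0.00000e+00  0.00000e+00  0.00000e+00  1.00000e+00]] 292.0424269718778 259.8744037488083 193.29611143976405 [447.11400505 -15.16816732 337.36336578]
rocker_outer_press 0.27 [131.7 200.2] [478.9  97.3  44. ]
rocker_wide_press 0.59 [ 30.9 185.4] [526.2 178.   44. ]
rocker_middle_press 0.8 [118.5 188.1] [494. 103.  44.]
tower_cap 0.85 [467.   85.8] [ 472.2 -193.7   80. ]
```

View pics/w0.png

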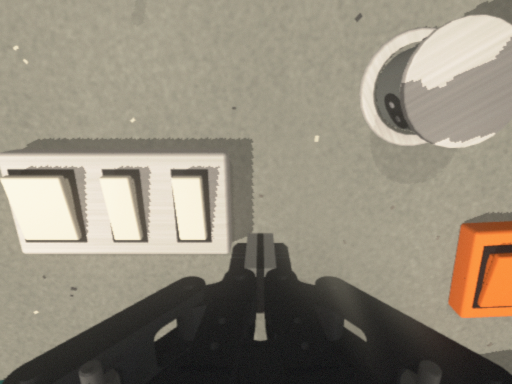

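```bash
cat > fit.py <<'E'
from h import *
def T(v,P):
    P=np.array(P,float);a=np.radians(v[2]);return np.c_[v[0]+np.cos(a)*P[:,0]-np.sin(a)*P[:,1], v[1]+np.sin(a)*P[:,0]+np.cos(a)*P[:,1],P[:,2]]
E
python3 - <<'E'
from fit import *
from scipy.optimize import least_squares
w=snap('wrist','w1.png');t=snap('top','t1.png');sd=snap('side','s1.png')
M=[[55,112,28],[55,-112,28],[-55,-112,28],[-55,112,28]]
ob=[(t,[[184.3,173.4],[255.4,199.6],[242,234.2],[170,207.6]],1),(w,[[2,155],[227,153],[229,250],[25,251]],.7),(sd,[[213,256.5],[259.5,214],[285,230.3],[238,278]],1)]
def f(v,o):
    return np.concatenate([k*(np.array([proj(s,p) for p in T(v,M)])-np.array(q)).ravel() for s,q,k in o])
for o in(ob,ob[:1],ob[1:2],ob[2:]):
    r=least_squares(lambda v:f(v,o),[476,119,-21.5]);v=r.x
    print(v.round(1),np.abs(r.fun).max().round(1),T(v,[[26,-75,44],[26,70,44]]).round(1).tolist())
print('tower', ray(t,[326.5,200.4],80).round(1),ray(t,[322.4,203.2],6).round(1),ray(w,[440,84],6).round(1))
print(sense()['tool_pos'],sense()['tcp_rot'])
E
```

```text
[474.1 117.4 -21.2] 4.5 [[471.2, 38.1, 44.0], [523.6, 173.3, 44.0]]
[475.  117.8 -21.5] 1.2 [[471.6, 38.5, 44.0], [524.9, 173.4, 44.0]]
[474.  116.9 -21.1] 4.2 [[471.3, 37.5, 44.0], [523.5, 172.8, 44.0]]
[473.5 119.8 -21.4] 1.4 [[470.3, 40.5, 44.0], [523.2, 175.5, 44.0]]
tower [ 470.9 -198.9   80. ] [ 472.7 -198.1    6. ] [ 468.5 -218.8    6. ]
[445.11229009 -24.50360863 338.24661762] [ 1.79988206e+02 -2.01671933e-02 -2.16180627e+01]
```

The wrist view shows the aluminium console (0–230, 153–252), with the outer rocker at (190,210) and its upper (+x) end raised. The tower is at (440,84). I'll go to a hover above the outer press point.

Emit:
arm_command([
  {"dx":1,"dy":-25,"dz":20,"wx":0,"wy":0,"wz":0,"jaw":1},
  {"dx":2,"dy":-50,"dz":50,"wx":0,"wy":0,"wz":0,"jaw":1},
  {"dx":3,"dy":-65,"dz":80,"wx":0,"wy":0,"wz":0,"jaw":1},
  {"dx":3,"dy":-68,"dz":98,"wx":0,"wy":0,"wz":0,"jaw":1},
  {"dx":3,"dy":-68,"dz":103,"wx":0,"wy":0,"wz":0,"jaw":1},
  {"dx":3,"dy":-68,"dz":103,"wx":0,"wy":0,"wz":0,"jaw":1},
  {"dx":3,"dy":-68,"dz":103,"wx":0,"wy":0,"wz":0,"jaw":1},
  {"dx":3,"dy":-68,"dz":103,"wx":0,"wy":0,"wz":0,"jaw":1},
])

```text
time: 3.6
tool_pos: [473.7, 38.2, 236.7]
tcp_rot: [-179.9, -0.1, -21.6]
ft_force: [0.4, -0.1, -0.1]
finger_gap: -0.0
```

```bash
python3 - <<'E'
from h import *
snap('wrist','w2.png'); s=sense(); print(s['time'],s['tool_pos'],s['tcp_rot'],s['ft_force'])
snap('top','t2.png'); s=sense(); print(s['time'],s['tool_pos'],s['tcp_rot'],s['ft_force'])
E
```

```text
3.65 [473.65606772  38.37114329 236.53352425] [-1.79951594e+02 -1.37832278e-01 -2.15499240e+01] [-0.32584695 -0.15887079  0.08390315]
3.7 [473.55699585  38.52096024 236.33711081] [-1.79956398e+02 -1.19750270e-01 -2.15361600e+01] [ 0.86987497 -0.23896974 -0.54189554]
```

View pics/w2.png

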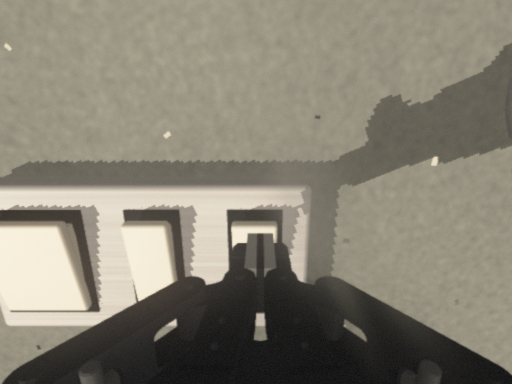

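The fingertips (261,236) are over the raised end of the outer rocker, whose far edge is at (232–278, 222). That is about 2 mm right of its mid-line, so I correct by that and press.

Emit:
arm_command([
  {"dx":0,"dy":-2,"dz":8,"wx":0,"wy":0,"wz":0,"jaw":1},
  {"dx":0,"dy":-2,"dz":14,"wx":0,"wy":0,"wz":0,"jaw":1},
  {"dx":0,"dy":-2,"dz":17,"wx":0,"wy":0,"wz":0,"jaw":1},
  {"dx":0,"dy":-2,"dz":19,"wx":0,"wy":0,"wz":0,"jaw":1},
  {"dx":0,"dy":-2,"dz":21,"wx":0,"wy":0,"wz":0,"jaw":1},
  {"dx":0,"dy":-2,"dz":23,"wx":0,"wy":0,"wz":0,"jaw":1},
  {"dx":0,"dy":-2,"dz":24,"wx":0,"wy":0,"wz":0,"jaw":1},
  {"dx":0,"dy":-2,"dz":25,"wx":0,"wy":0,"wz":0,"jaw":1},
  {"dx":0,"dy":-2,"dz":25,"wx":0,"wy":0,"wz":0,"jaw":1},
])

```text
time: 4.6
tool_pos: [473.8, 40.8, 210.1]
tcp_rot: [-180.0, 0.0, -21.5]
ft_force: [-0.9, 0.6, 1.2]
finger_gap: -0.3
```

Emit:
arm_command([
  {"dx":0,"dy":0,"dz":0.7,"wx":0,"wy":0,"wz":0,"jaw":1},
  {"dx":0,"dy":0,"dz":1.4,"wx":0,"wy":0,"wz":0,"jaw":1},
  {"dx":0,"dy":0,"dz":1.4,"wx":0,"wy":0,"wz":0,"jaw":1},
])

```text
time: 4.9
tool_pos: [473.9, 40.8, 209.7]
tcp_rot: [-180.0, 0.0, -21.5]
ft_force: [-6.7, -0.1, 13.0]
finger_gap: 0.0
```

```bash
python3 - <<'E'
from h import *
snap('wrist','w3.png'); s=sense(); print(s['time'],s['tool_pos'],s['ft_force'],s['wrist_torque'])
E
```

```text
4.95 [473.92255695  40.82051222 209.6416818 ] [-7.15797056  0.58535127 13.76982961] [0.090569   1.21075668 0.07741653]
```

View pics/w3.png

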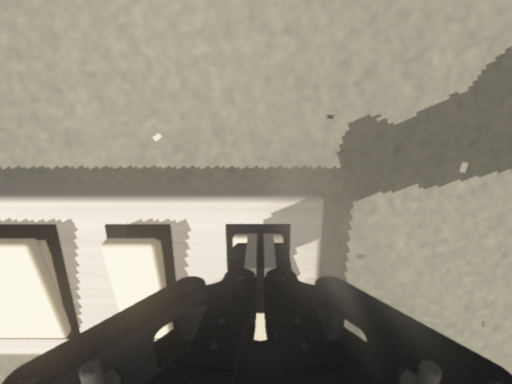

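Tool stopped with the force rising to 14 N, and the rocker's far end has sunk into its frame. I press slightly more, lift, then move to the wide rocker.

Emit:
arm_command([
  {"dx":0,"dy":0,"dz":0.8,"wx":0,"wy":0,"wz":0,"jaw":1},
  {"dx":0,"dy":0,"dz":0.8,"wx":0,"wy":0,"wz":0,"jaw":1},
  {"dx":0,"dy":0,"dz":-15,"wx":0,"wy":0,"wz":0,"jaw":1},
  {"dx":0,"dy":0,"dz":-45,"wx":0,"wy":0,"wz":0,"jaw":1},
  {"dx":0,"dy":-5,"dz":-60,"wx":0,"wy":0,"wz":0,"jaw":1},
  {"dx":0,"dy":-40,"dz":-60,"wx":0,"wy":0,"wz":0,"jaw":1},
  {"dx":0,"dy":-85,"dz":-60,"wx":0,"wy":0,"wz":0,"jaw":1},
  {"dx":0,"dy":-125,"dz":-60,"wx":0,"wy":0,"wz":0,"jaw":1},
  {"dx":0,"dy":-145,"dz":-50,"wx":0,"wy":0,"wz":0,"jaw":1},
  {"dx":0,"dy":-145,"dz":-35,"wx":0,"wy":0,"wz":0,"jaw":1},
  {"dx":0,"dy":-145,"dz":-30,"wx":0,"wy":0,"wz":0,"jaw":1},
  {"dx":0,"dy":-145,"dz":-30,"wx":0,"wy":0,"wz":0,"jaw":1},
])

```text
time: 6.15
tool_pos: [525.8, 174.6, 236.7]
tcp_rot: [179.9, 0.2, -21.5]
ft_force: [-0.5, -1.0, 0.5]
finger_gap: -0.2
```

```bash
python3 - <<'E'
from h import *
for i in range(2): snap('wrist','w4.png')
s=sense(); print(s['time'],s['tool_pos'],s['ft_force'],s['tcp_rot'])
E
```

```text
6.25 [526.6807228  174.64100833 238.53487725] [-0.24513812 -0.25008934  0.13741321] [ 1.79969183e+02  2.58776627e-02 -2.15683435e+01]
```

View pics/w4.png

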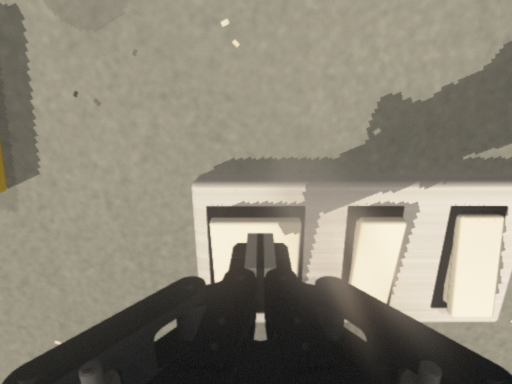

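The outer rocker (477,265) now tilts the other way from the middle one (380,260), with its near end raised. The tip is over the wide rocker's raised end (255,235). Pressing it.

Emit:
arm_command([
  {"dx":0,"dy":-2,"dz":8,"wx":0,"wy":0,"wz":0,"jaw":1},
  {"dx":0,"dy":-2,"dz":15,"wx":0,"wy":0,"wz":0,"jaw":1},
  {"dx":0,"dy":-2,"dz":19,"wx":0,"wy":0,"wz":0,"jaw":1},
  {"dx":0,"dy":-2,"dz":21,"wx":0,"wy":0,"wz":0,"jaw":1},
  {"dx":0,"dy":-2,"dz":23,"wx":0,"wy":0,"wz":0,"jaw":1},
  {"dx":0,"dy":-2,"dz":25,"wx":0,"wy":0,"wz":0,"jaw":1},
  {"dx":0,"dy":-2,"dz":27,"wx":0,"wy":0,"wz":0,"jaw":1},
  {"dx":0,"dy":-2,"dz":28,"wx":0,"wy":0,"wz":0,"jaw":1},
  {"dx":0,"dy":-2,"dz":29,"wx":0,"wy":0,"wz":0,"jaw":1},
  {"dx":0,"dy":-2,"dz":29.5,"wx":0,"wy":0,"wz":0,"jaw":1},
  {"dx":0,"dy":-2,"dz":29.5,"wx":0,"wy":0,"wz":0,"jaw":1},
])

```text
time: 7.35
tool_pos: [527.7, 177.6, 209.9]
tcp_rot: [-180.0, 0.0, -21.5]
ft_force: [-4.8, -1.7, 8.4]
finger_gap: 0.1
```

Emit:
arm_command([
  {"dx":0,"dy":0,"dz":0.7,"wx":0,"wy":0,"wz":0,"jaw":1},
  {"dx":0,"dy":0,"dz":1.4,"wx":0,"wy":0,"wz":0,"jaw":1},
  {"dx":0,"dy":0,"dz":1.4,"wx":0,"wy":0,"wz":0,"jaw":1},
])

```text
time: 7.65
tool_pos: [527.8, 177.7, 209.5]
tcp_rot: [-180.0, 0.0, -21.5]
ft_force: [-8.6, -2.7, 18.0]
finger_gap: -0.0
```

Emit:
arm_command([
  {"dx":0,"dy":0,"dz":-15,"wx":0,"wy":0,"wz":0,"jaw":1},
  {"dx":0,"dy":0,"dz":-50,"wx":0,"wy":0,"wz":0,"jaw":1},
  {"dx":-5,"dy":15,"dz":-90,"wx":0,"wy":0,"wz":0,"jaw":1},
  {"dx":-15,"dy":60,"dz":-110,"wx":0,"wy":0,"wz":0,"jaw":1},
  {"dx":-30,"dy":100,"dz":-120,"wx":0,"wy":0,"wz":0,"jaw":1},
  {"dx":-40,"dy":145,"dz":-120,"wx":0,"wy":0,"wz":0,"jaw":1},
  {"dx":-40,"dy":185,"dz":-120,"wx":0,"wy":0,"wz":0,"jaw":1},
  {"dx":-40,"dy":220,"dz":-120,"wx":0,"wy":0,"wz":0,"jaw":1},
  {"dx":-40,"dy":240,"dz":-120,"wx":0,"wy":0,"wz":0,"jaw":1},
  {"dx":-40,"dy":240,"dz":-120,"wx":0,"wy":0,"wz":0,"jaw":1},
  {"dx":-40,"dy":240,"dz":-120,"wx":0,"wy":0,"wz":0,"jaw":1},
])

```text
time: 8.75
tool_pos: [402.6, -31.2, 328.2]
tcp_rot: [-180.0, -0.1, -21.6]
ft_force: [0.2, -0.2, 0.1]
finger_gap: 0.1
```

```bash
python3 - <<'E'
from h import *
s=snap('wrist','w5.png');s=snap('wrist','w5.png')
for t,z in(('tower_cap',80),):
        for r in pinpoint('wrist',t)[:2]: print(t,round(r['score'],2),np.round(r['pixel'],1),ray(s,r['pixel'],84).round(1),ray(s,r['pixel'],64).round(1))
snap('top','t5.png');snap('side','s5.png')
s=sense(); print(s['time'],s['tool_pos'],s['ft_force'],s['tcp_rot'],s['joint_pos'])
a=cv2.imread('pics/t5.png')[150:240,160:360];b=cv2.imread('pics/s5.png')[140:290,200:310]
cv2.imwrite('pics/t5c.png',cv2.resize(a,None,fx=4,fy=4,interpolation=cv2.INTER_CUBIC));cv2.imwrite('pics/s5c.png',cv2.resize(b,None,fx=4,fy=4,interpolation=cv2.INTER_CUBIC))
E
```

```text
tower_cap 0.66 [453.2  27.1] [ 471.2 -191.8   84. ] [ 471.  -204.4   64. ]
9.0 [402.72640203 -30.34189992 327.7229189 ] [0.16315456 0.06260119 0.9196628 ] [-1.79991752e+02  1.47056288e-02 -2.14113850e+01] [-1.15968978e+01 -2.19441264e+01  1.20296653e+02  1.07476410e-02
  8.16605578e+01  9.98129282e+01]
```

View pics/w5.png

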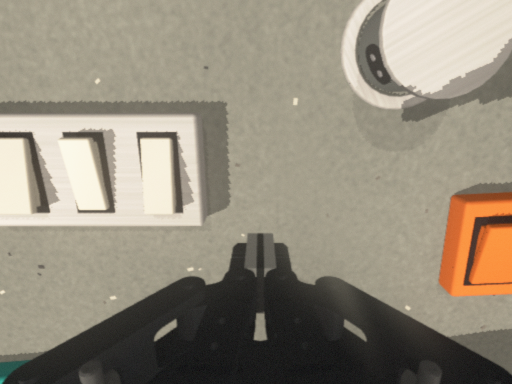

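View pics/s5c.png

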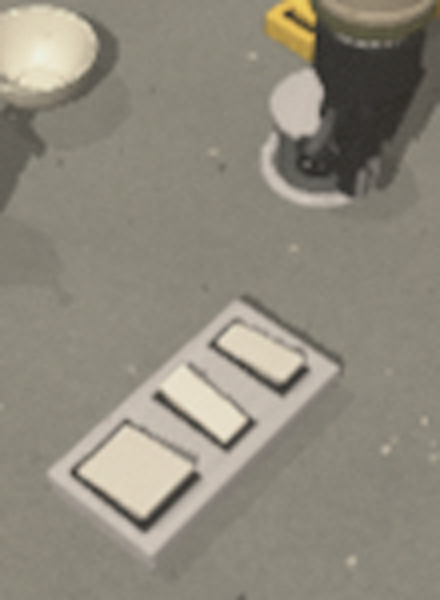

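Both the wrist and side views show the outer and wide rockers tilted off and the middle still on. Next, the tower.

Emit:
arm_command([
  {"dx":25,"dy":27,"dz":0,"wx":0,"wy":0,"wz":0,"jaw":1},
  {"dx":55,"dy":58,"dz":5,"wx":0,"wy":0,"wz":0,"jaw":1},
  {"dx":85,"dy":90,"dz":15,"wx":0,"wy":0,"wz":0,"jaw":1},
  {"dx":112,"dy":118,"dz":25,"wx":0,"wy":0,"wz":0,"jaw":1},
  {"dx":125,"dy":133,"dz":40,"wx":0,"wy":0,"wz":0,"jaw":1},
  {"dx":127,"dy":135,"dz":50,"wx":0,"wy":0,"wz":0,"jaw":1},
  {"dx":127,"dy":135,"dz":57,"wx":0,"wy":0,"wz":0,"jaw":1},
  {"dx":127,"dy":135,"dz":57,"wx":0,"wy":0,"wz":0,"jaw":1},
  {"dx":127,"dy":135,"dz":57,"wx":0,"wy":0,"wz":0,"jaw":1},
])

```text
time: 9.9
tool_pos: [471.1, -202.1, 270.9]
tcp_rot: [-180.0, 0.0, -21.4]
ft_force: [-1.1, 1.1, 0.3]
finger_gap: 0.1
```

```bash
python3 - <<'E'
from h import *
sd=snap('side','s6.png');s=snap('wrist','w6.png')
print('side',ray(sd,[279.9,181.1],6))
s=sense(); print(s['time'],s['tool_pos'],s['ft_force'],s['tcp_rot'])
E
```

```text
side [ 467.34001346 -188.95686565    6.        ]
10.0 [ 471.41538327 -202.51480464  271.65317698] [0.32106793 0.45218486 0.51083612] [ 1.79994819e+02 -7.51185094e-02 -2.14292985e+01]
```

View pics/w6.png

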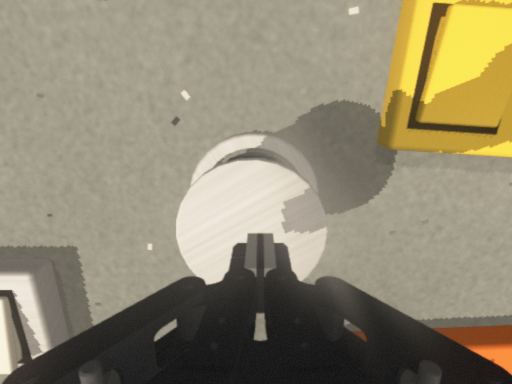

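```bash
python3 - <<'E'
from h import *
s=snap('wrist','w6b.png')
p=cv2.imread('pics/w6.png')
for z in(68,76,84):print(z,ray(s,[252,234],z).round(1), np.linalg.norm(ray(s,[177,230],z)-ray(s,[327,230],z)).round(1))
print(sense()['tool_pos'])
E
```

```text
68 [ 468.6 -195.4   68. ] 96.5
76 [ 472. -197.   76.] 92.0
84 [ 475.3 -198.5   84. ] 87.5
[ 471.41747908 -202.66623559  271.69590882]
```

Emit:
arm_command([
  {"dx":-2,"dy":-3,"dz":6,"wx":0,"wy":0,"wz":0,"jaw":1},
  {"dx":-3,"dy":-5,"dz":10,"wx":0,"wy":0,"wz":0,"jaw":1},
  {"dx":-3,"dy":-5,"dz":14,"wx":0,"wy":0,"wz":0,"jaw":1},
  {"dx":-3,"dy":-5,"dz":18,"wx":0,"wy":0,"wz":0,"jaw":1},
  {"dx":-3,"dy":-5,"dz":21,"wx":0,"wy":0,"wz":0,"jaw":1},
  {"dx":-3,"dy":-5,"dz":24,"wx":0,"wy":0,"wz":0,"jaw":1},
  {"dx":-3,"dy":-5,"dz":27,"wx":0,"wy":0,"wz":0,"jaw":1},
  {"dx":-3,"dy":-5,"dz":30,"wx":0,"wy":0,"wz":0,"jaw":1},
  {"dx":-3,"dy":-5,"dz":34,"wx":0,"wy":0,"wz":0,"jaw":1},
  {"dx":-3,"dy":-5,"dz":38,"wx":0,"wy":0,"wz":0,"jaw":1},
  {"dx":-3,"dy":-5,"dz":42,"wx":0,"wy":0,"wz":0,"jaw":1},
  {"dx":-3,"dy":-5,"dz":46,"wx":0,"wy":0,"wz":0,"jaw":1},
])

```text
time: 11.25
tool_pos: [470.2, -197.6, 224.5]
tcp_rot: [180.0, -0.0, -21.5]
ft_force: [-2.4, 1.4, 5.0]
finger_gap: 0.3
```

Emit:
arm_command([
  {"dx":0,"dy":0,"dz":4,"wx":0,"wy":0,"wz":0,"jaw":1},
  {"dx":0,"dy":0,"dz":8,"wx":0,"wy":0,"wz":0,"jaw":1},
  {"dx":0,"dy":0,"dz":12,"wx":0,"wy":0,"wz":0,"jaw":1},
  {"dx":0,"dy":0,"dz":16,"wx":0,"wy":0,"wz":0,"jaw":1},
  {"dx":0,"dy":0,"dz":20,"wx":0,"wy":0,"wz":0,"jaw":1},
  {"dx":0,"dy":0,"dz":24,"wx":0,"wy":0,"wz":0,"jaw":1},
  {"dx":0,"dy":0,"dz":28,"wx":0,"wy":0,"wz":0,"jaw":1},
  {"dx":0,"dy":0,"dz":31,"wx":0,"wy":0,"wz":0,"jaw":1},
  {"dx":0,"dy":0,"dz":33,"wx":0,"wy":0,"wz":0,"jaw":1},
  {"dx":0,"dy":0,"dz":34,"wx":0,"wy":0,"wz":0,"jaw":1},
  {"dx":0,"dy":0,"dz":34,"wx":0,"wy":0,"wz":0,"jaw":1},
])

```text
time: 12.35
tool_pos: [470.2, -197.5, 190.5]
tcp_rot: [-180.0, 0.0, -21.5]
ft_force: [0.5, -0.6, -0.9]
finger_gap: 0.1
```

Emit:
arm_command([
  {"dx":0,"dy":0,"dz":1.5,"wx":0,"wy":0,"wz":0,"jaw":1},
  {"dx":0,"dy":0,"dz":3,"wx":0,"wy":0,"wz":0,"jaw":1},
  {"dx":0,"dy":0,"dz":4,"wx":0,"wy":0,"wz":0,"jaw":1},
  {"dx":0,"dy":0,"dz":4.5,"wx":0,"wy":0,"wz":0,"jaw":1},
  {"dx":0,"dy":0,"dz":4.5,"wx":0,"wy":0,"wz":0,"jaw":1},
])

```text
time: 12.85
tool_pos: [470.3, -197.5, 187.4]
tcp_rot: [180.0, 0.0, -21.5]
ft_force: [-7.9, 4.1, 16.5]
finger_gap: 0.3
```

Emit:
arm_command([
  {"dx":0,"dy":0,"dz":0.5,"wx":0,"wy":0,"wz":0,"jaw":1},
  {"dx":0,"dy":0,"dz":1,"wx":0,"wy":0,"wz":0,"jaw":1},
  {"dx":0,"dy":0,"dz":1,"wx":0,"wy":0,"wz":0,"jaw":1},
])

```text
time: 13.15
tool_pos: [470.4, -197.6, 187.3]
tcp_rot: [180.0, 0.0, -21.5]
ft_force: [-12.1, 6.3, 26.6]
finger_gap: 0.2
```

Emit:
arm_command([
  {"dx":0,"dy":0,"dz":-5,"wx":0,"wy":0,"wz":0,"jaw":1},
  {"dx":0,"dy":0,"dz":-30,"wx":0,"wy":0,"wz":0,"jaw":1},
  {"dx":0,"dy":0,"dz":-70,"wx":0,"wy":0,"wz":0,"jaw":1},
  {"dx":0,"dy":20,"dz":-115,"wx":0,"wy":0,"wz":0,"jaw":1},
  {"dx":0,"dy":55,"dz":-145,"wx":0,"wy":0,"wz":0,"jaw":1},
  {"dx":-20,"dy":95,"dz":-160,"wx":0,"wy":0,"wz":0,"jaw":1},
  {"dx":-40,"dy":135,"dz":-160,"wx":0,"wy":0,"wz":0,"jaw":1},
  {"dx":-50,"dy":165,"dz":-160,"wx":0,"wy":0,"wz":0,"jaw":1},
  {"dx":-60,"dy":180,"dz":-160,"wx":0,"wy":0,"wz":0,"jaw":1},
  {"dx":-60,"dy":180,"dz":-160,"wx":0,"wy":0,"wz":0,"jaw":1},
  {"dx":-60,"dy":180,"dz":-160,"wx":0,"wy":0,"wz":0,"jaw":1},
  {"dx":-60,"dy":180,"dz":-160,"wx":0,"wy":0,"wz":0,"jaw":1},
])

```text
time: 14.35
tool_pos: [349.0, -342.4, 345.0]
tcp_rot: [-180.0, 0.0, -21.5]
ft_force: [0.6, 0.3, 0.0]
finger_gap: -0.2
```

```bash
python3 - <<'E'
from h import *
snap('top','t7.png');snap('side','s7.png')
s=sense(); print(s['time'],s['tool_pos'],s['ft_force'])
b=cv2.imread('pics/s7.png')[140:290,200:310]
cv2.imwrite('pics/s7c.png',cv2.resize(b,None,fx=4,fy=4,interpolation=cv2.INTER_CUBIC))
E
```

```text
14.45 [ 349.13274292 -342.33968964  345.10638387] [-0.08863528  0.04964809 -0.69694939]
```

View pics/s7c.png

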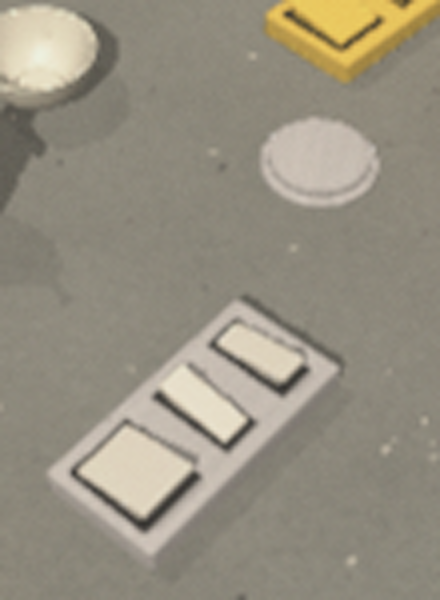

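View pics/t7.png

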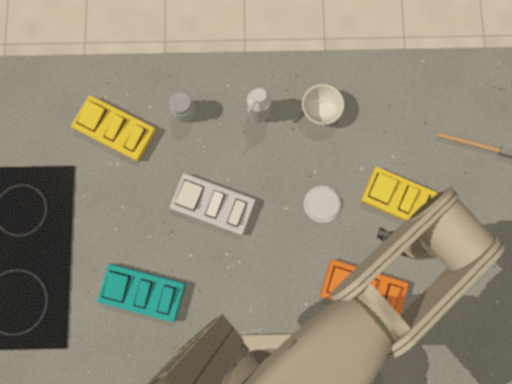

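The cap sits on the collar (side crop 320,160; top 322,204). The outer and wide rockers are off, the middle is on, and the bowl, jar and dispenser haven't moved.

```bash
python3 -c "
from bench import *
print(hand_in())"
```

```text
the job is handed in; nothing more can be done
None
```

The job is done and handed in at about 14.5 s of the 48 s allowed. I used closed fingertips and pressed in the order asked:

| Step | Part | Result |
|---|---|---|
| 1 | Outer narrow rocker | Pressed to its stop; at least 14 N, plus a further 0.8 mm press with no reading taken |
| 2 | Wide rocker | Pressed to its stop, 18 N |
| 3 | Tower | Pushed down to its stop, 27 N; fingertips about 14 mm above the worktop |

**Final check:** the last side and top pictures show both of those rockers tilted off and the middle one still on. The cap rests on the collar, and the bowl, jar and dispenser are where they started. The arm was clear of everything.

**Disagreements:**
- **Position estimates:** the cameras differed by about 2–3 mm on the console and up to about 15 mm on the tower. I corrected both from wrist views before pressing.
- **Refused command:** the first move was refused as invalid input. I resent it with every field filled in, and it went through.

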